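# Clear the bedside pile

## Robot

A 7-joint arm with a two-finger parallel gripper is mounted at the origin on the work surface. World frame = base frame: x ahead of the robot, y to its left, z up, the work surface at z = 0. Lengths are in mm, angles in rad, forces in N, time in s.
With the tool pointing down it reaches from about 400 to 850 mm from the base axis. Payload 4.4 kg.
Tool frame: the origin (TCP) lies on the front face of the gripper's body, between the roots of the fingers; the fingertips stand 97 mm ahead of it and the grasp point (between the pads) lies 78 mm ahead of it; z points along the fingers, y is the line along which they close (so a half turn about z gives the same grasp; the last joint's range is limited). The gripper opens to 94 mm and grips with 3 to 60 N. Pads are 16 mm wide; open, the fingers measure 119 mm over their backs; the gripper's body (75 mm by 177 mm) begins 78 mm behind the grasp point.
Start: joints at [1.084, 0.628, 0.038, 1.517, -0.027, 0.996, -0.02], TCP at [265.545, -593.298, 302.678] pointing down, gripper open.
Joint ranges: [-3.06, 3.06], [-0.37, 2.12], [-1.25, 1.32], [0.18, 2.47], [-1.1, 4.24], [0.23, 1.98], [-2.94, 2.94]. Speed limits (rad/s): [2.57, 2.57, 3.14, 3.14, 3.14, 3.14, 3.14].

## Interface

Orientations are given as a unit quaternion [x, y, z, w].
In Python, from rig import telemetry, imaging, order gives the robot as it stands.
- The arm moves only by the tool drive_tool, never from a script. Its arguments are lists of equal length, an entry for each row: "translation": the shift along the tool's x, y, z in mm, a list of three; "angular": the turn, a rotation vector about the tool's x, y, z in rad, a list of three; "gripper": the closure, from 0 (fully open) to 1 (shut). A call has 1 to 20 rows; each row shifts and turns the commanded pose from where the row before left it, along the tool's axes as they then stand; what a row does not reach is not made up. A row lasts 1/8 s, in which the tool goes at most 62.5 mm and 10.7 degrees, less where a joint would pass 70% of its speed; a pose out of reach is approached as far as the arm can. A call is refused whole if a number of a shift passes 62.5 or a number of a turn 0.188, either way. A call with a gripper value outside its range is refused whole. The fingers move at their own pace and stop on an object; the grip force is fixed at half the most. Time passes only in rows, so rows that do not move let the fingers close. It gives the time, the measured TCP pose, the force, the opening and the grip force at its end, in the units of the state.
- telemetry.state(): the state, without advancing time (a new reading comes with each control period).
- imaging.capture(name): name is "scene" or "top"; returns (picture, depth): 420x560x3 uint8, red, green, blue; 420x560 float32, mm along the optical axis (not along the pixel's ray), 0 where there is no reading.
- imaging.get_calibration(name): a dict with "intrinsics" (3x3 intrinsics, pixels), "dist_coeffs" ([k1, k2, p1, p2, k3] as OpenCV has them; the pictures are not rectified), "extrinsics" (4x4, takes a point from camera to world coordinates). Camera axes: x right, y up, looking along -z (the intrinsics and any distortion apply to the point x, -y, -z); pixel columns grow to the right and rows downward; lengths in mm; the calibration is good to about 2 mm. A picture is of the moment at which its call begins. get_calibration takes no time and is no camera call.
- order.finish_job(): hands the job in; it is judged then, once.
The state is a dict: "clock": time; "joint_positions": joint angles; "joint_velocities": joint speeds; "joint_efforts": joint torques, N m; "eef_pos": TCP position; "ee_rot": TCP orientation; "contact_force": force on the tool from outside, world axes, zero at the start; "ft_torque": the same for the moment, N m; "finger_gap": finger opening in mm; "finger_force": force on a finger pad.
Only numpy, scipy, OpenCV 4.12 (cv2) and the standard library are available. Lean on these libraries where they do the work, as an engineer would, in place of code of your own. Each camera call takes 0.05 s, during which the arm holds its last target. There are 200 camera calls.

## Task

Tidy up the pile on the bedside top, from the top down, never moving a thing with others still on it: put the cream jar in the middle of the round coaster, the small lip balm tin in the square dish, the notebook in the middle of the little wooden stand and lined up with it, and the spectacle case inside the long tray, lying flat along it. Set each thing down upright without dropping it or tipping it over, and leave the mug and the plant where they are.

Things in the scene. Friction and masses are not known exactly. Their poses are not given: they have to be found in the camera images.
- case: Hard spectacle case, brown, closed, a rounded flat block 160 long (its x) x 66 wide (its y) x 36 mm high, about 0.14 kg; the bottom of the pile, standing on the table. Origin: centre of its underside, z up.
- notebook: Hard-bound pocket notebook, white cover with black spots, rigid, 120 long (its x) x 56 wide (its y) x 18 mm thick, about 0.12 kg, lying flat on the case, lengthwise along it within about 7 degrees. Origin: centre of its underside, z up.
- jar: Cream jar, the larger round thing on the notebook: diameter 50, height 34 mm, pale body with black lid, about 0.12 kg. It stands near one end of the notebook, about 30 mm from its middle, with about 10 to 25 mm between it and the tin. Origin: centre of its underside, z up.
- tin: Lip balm tin, the smaller round thing on the notebook: diameter 34, height 22 mm, plain brass-coloured metal, about 0.04 kg. It stands near the other end of the notebook, about 30 mm from its middle. Origin: centre of its underside, z up.
- tray: Long shallow wooden tray, fixed: outside 190 (its x) x 96 (its y) x 11 mm high; inside 180 x 86 mm, the floor 5 mm above the table, so the rim stands 6 mm above the floor. Origin: centre of its underside, z up.
- riser: Small low wooden stand (a board on two feet), fixed: flat top 140 (its x) x 76 mm (its y), 45 mm above the table. Origin: centre of its underside at table height, z up.
- coaster: Round flat wooden coaster, fixed: diameter 80, 10 mm thick, no rim. Origin: centre of its underside, z up.
- dish: Small square white ceramic dish, fixed: outside 64 x 64 x 10 mm high, inside 54 x 54 mm, the floor 5 mm above the table, so the rim stands 5 mm above the floor. Origin: centre of its underside, x and y along its sides, z up.
- mug: White ceramic mug, 80 mm wide, 90 mm high, handle towards its y; a bystander to be left alone, at the right of the work. Origin: centre of its underside.
- plant: Plant in a grey pot, pot 104 mm wide and 100 mm high, about 225 mm high with its flowers; a bystander to be left alone, at the left of the work. Origin: centre of its underside.
Mind the look-alikes: they are no part of the job. What is meant by the case is not blue or orange, and is the larger of those in its own colour.

How it is judged (in metres and radians):
At the end, for the whole second after the job is handed in: Jar on coaster, tin on the dish floor, notebook on the stand, case on the tray floor: each centre within 15 mm of its place's centre seen from above, at its height within 4 mm, upright within 0.1 rad, notebook and case in line with their places within 0.2 rad, all released and at rest (horizontal distance between case and tray below 0.015 m and z of case in the frame of tray between 0.001 and 0.009 m and angle between each of case, notebook, jar, tin's own z axis and vertical below 0.1 rad and linear speed of each of case, notebook, jar, tin below 0.02 m/s and angular speed of each of case, notebook, jar, tin below 0.2 rad/s and horizontal distance between notebook and riser below 0.015 m and z of notebook in the frame of riser between 0.041 and 0.049 m and horizontal distance between jar and coaster below 0.015 m and z of jar in the frame of coaster between 0.006 and 0.014 m and horizontal distance between tin and dish below 0.015 m and z of tin in the frame of dish between 0.001 and 0.009 m and angle between the x axis of case and the x axis of tray, either way round below 0.2 rad and angle between the x axis of notebook and the x axis of riser, either way round below 0.2 rad); the robot touches nothing.
It fails at once if jar, tin, notebook or case tips over (more than 0.6 rad) (angle between any of case, notebook, jar, tin's own z axis and vertical above 0.6 rad).
It fails at once if jar, tin, notebook or case is dropped (free fall faster than 0.7 m/s, about 25 mm) ((linear speed of case above 0.7 m/s and contact force between case and anything else below 0.02 N) or (linear speed of notebook above 0.7 m/s and contact force between notebook and anything else below 0.02 N) or (linear speed of jar above 0.7 m/s and contact force between jar and anything else below 0.02 N) or (linear speed of tin above 0.7 m/s and contact force between tin and anything else below 0.02 N)).
It fails at once if case or notebook is moved more than 30 mm with something still on it ((distance of case from where it was at the start of the episode above 0.03 m and distance between case and notebook below 0.05 m) or (distance of notebook from where it was at the start of the episode above 0.03 m and distance between notebook and jar below 0.05 m) or (distance of notebook from where it was at the start of the episode above 0.03 m and distance between notebook and tin below 0.05 m)).
It fails at once if the mug or the plant is pushed more than 20 mm or tipped ((distance of mug from where it was at the start of the episode above 0.02 m or angle between mug's own z axis and vertical above 0.3 rad) or (distance of plant from where it was at the start of the episode above 0.02 m or angle between plant's own z axis and vertical above 0.3 rad)).
It also fails if it takes over 112 s, if anything falls off the work surface, if the arm or the gripper's body presses on something with over 40 N, if the wrist force passes 120 N, or if a joint passes its speed limit or range.

## Working session

There is one attempt and no reset: what is moved stays moved. The work goes in short steps, Python scripts to look and compute and a tool call to move; the robot and the scene stay as the last step left them, time stands still between calls to the robot, and variables do not carry over. Pictures are saved under pics/ and viewed, at most 14 in all, crops included, and the job is handed in when it is done.

Besides the shell and the picture viewer there is one more tool, called as a command line: name --argument value ..., lists and objects as JSON in quotes. drive_tool: Moves the arm, as the interface text tells. Its arguments: {"type":"object","properties":{"translation":{"type":"array"},"angular":{"type":"array"},"gripper":{"type":"array"}},"required":["translation","angular","gripper"]}

```bash
mkdir -p pics
cat > h.py <<'E'
import numpy as np, cv2
from rig import telemetry, imaging, order
def grab(n,tag):
    p,d=imaging.capture(n); cv2.imwrite(f'pics/{tag}.png',p[:,:,::-1]); np.savez(f'{tag}.npz',p=p,d=d); return p,d
def world(n,d):
    c=imaging.get_calibration(n);K=np.array(c['intrinsics'],float);D=np.array(c['dist_coeffs'],float);T=np.array(c['extrinsics'],float)
    h,w=d.shape;u,v=np.meshgrid(np.arange(w),np.arange(h))
    q=cv2.undistortPoints(np.stack([u,v],-1).reshape(-1,1,2).astype(np.float64),K,D).reshape(h,w,2)
    P=np.stack([q[...,0]*d,-q[...,1]*d,-d],-1)
    return P@T[:3,:3].T+T[:3,3]
E
python3 - <<'E'
from h import *
s=telemetry.state();print(s)
for n in('scene','top'):
    grab(n,n+'0');c=imaging.get_calibration(n);print(n,c)
E
```

```text
{'clock': 0.0, 'joint_positions': array([ 1.08420841,  0.62932771,  0.03845455,  1.51833609, -0.02699276,
        0.99628994, -0.01999595]), 'joint_velocities': array([-1.89469356e-03,  1.55360480e-05,  7.89617521e-04,  1.05115233e-04,
       -1.12307237e-03,  1.72806055e-04, -8.65696657e-04]), 'joint_efforts': array([ 9.67722481e-04, -5.49729931e+01,  1.14392191e+00, -1.86632431e+01,
       -5.19925647e-02,  2.39664386e-02,  1.74645602e-04]), 'eef_pos': array([ 265.34045691, -592.85946877,  301.77633228]), 'ee_rot': array([ 9.77948454e-01,  2.08844376e-01, -2.10046494e-04, -8.97100956e-04]), 'contact_force': array([0.04755928, 0.21621704, 0.54517869]), 'ft_torque': array([-0.0164144 ,  0.05590126, -0.02487811]), 'finger_force': 0.0, 'finger_gap': 94.09192545274166}
scene {'intrinsics': array([[412.39903501,   0.        , 277.21800171],
       [  0.        , 412.39903501, 209.19420706],
       [  0.        ,   0.        ,   1.        ]]), 'dist_coeffs': array([0.03647571, 0.        , 0.        , 0.        , 0.        ]), 'extrinsics': array([[-2.58346485e-01, -6.48196341e-01,  7.1630
[... 206 characters left out ...]
       [ 0.00000000e+00,  0.00000000e+00,  0.00000000e+00,
         1.00000000e+00]])}
top {'intrinsics': array([[396.64023521,   0.        , 274.74694412],
       [  0.        , 396.64023521, 221.35383265],
       [  0.        ,   0.        ,   1.        ]]), 'dist_coeffs': array([0.03789173, 0.        , 0.        , 0.        , 0.        ]), 'extrinsics': array([[-3.07901657e-04,  9.95152683e-01, -9.83414551e-02,
         4.40450126e+02],
       [-9.99981008e-01, -9.11738916e-04, -6.09532998e-03,
         8.62943044e+01],
       [-6.15544572e-03,  9.83377106e-02,  9.95134064e-01,
         1.44886722e+03],
       [ 0.00000000e+00,  0.00000000e+00,  0.00000000e+00,
         1.00000000e+00]])}
```

View pics/top0.png

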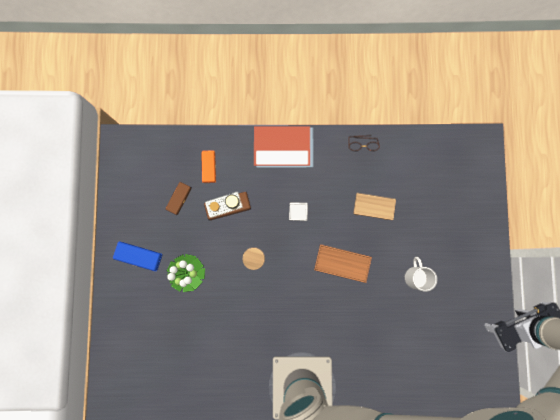

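View pics/scene0.png

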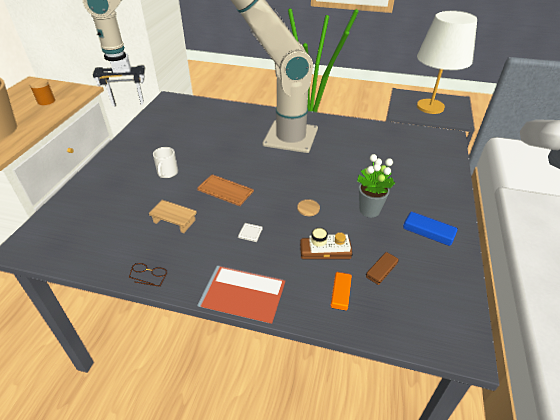

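The top view shows the pile at (228,205), the coaster at (254,259), the dish at (298,211), the stand at (375,206), the tray at (343,263), the mug at (420,278) and the plant at (186,273). There are four case candidates: the brown one under the pile at (228,205), a small brown one at (178,198), an orange one at (208,166) and a blue one at (137,256). The one under the pile fits, because it is brown and the larger of the two browns. I'll measure from both cameras and check it in an enlarged crop.

```bash
cat > meas.py <<'E'
from h import *
rois={'top':{'case':(195,185,262,225),'small':(160,178,195,220),'coaster':(238,244,270,275),'dish':(285,198,312,225),'riser':(348,188,402,224),'tray':(308,238,378,288)},
'scene':{'case':(292,222,362,264),'small':(360,248,402,286),'coaster':(292,195,326,220),'dish':(232,218,268,246),'riser':(142,195,204,238),'tray':(190,170,260,206)}}
def rect(P,lo,hi):
    m=(P[...,2]>lo)&(P[...,2]<hi); q=P[m]
    if len(q)<8: return None
    (c,s,a)=cv2.minAreaRect(q[:,:2].astype(np.float32))
    if s[0]<s[1]: s=s[::-1];a+=90
    a=(a+90)%180-90
    return len(q),np.round(c,1),np.round(s,0),round(a,1),'zmed',round(float(np.median(q[:,2])),1)
E
python3 - <<'E'
from meas import *
for n in rois:
    z=np.load(n+'0.npz');W=world(n,z['d'].astype(float));p=z['p']
    for k,(a,b,c,d) in rois[n].items():
        R=W[b:d,a:c]
        bands={'case':[(25,44),(46,60),(68,82),(83,95)],'small':[(15,60)],'coaster':[(5,20)],'dish':[(3,20)],'riser':[(38,52)],'tray':[(3,20)]}[k]
        for l,h in bands: print(n,k,l,h,rect(R,l,h))
    print('table z',np.median(W[225:235,150:160,2] if n=='top' else W[205:212,230:240,2]))
t=cv2.resize(cv2.imread('pics/top0.png')[150:230,155:265],None,fx=4,fy=4,interpolation=cv2.INTER_CUBIC)
s=cv2.resize(cv2.imread('pics/scene0.png')[215:295,290:405],(440,320),interpolation=cv2.INTER_CUBIC)
cv2.imwrite('pics/crop0.png',np.hstack([t[:, :400],s[:,:400]]))
E
```

```text
top case 25 44 (294, array([637.7, 267.9]), array([159.,  65.]), -73.9, 'zmed', 34.3)
top case 46 60 (274, array([639.2, 278.9]), array([120.,  57.]), -72.1, 'zmed', 53.0)
top case 68 82 (89, array([634.8, 272.1]), array([104.,  45.]), -70.9, 'zmed', 74.1)
top case 83 95 (155, array([646.3, 244.7]), array([48., 47.]), 45.4, 'zmed', 87.3)
top small 15 60 (412, array([667.8, 447.4]), array([114.,  49.]), -26.2, 'zmed', 24.5)
top coaster 5 20 (348, array([451.4, 175.3]), array([114.,  84.]), 71.7, 'zmed', 8.7)
top dish 3 20 (260, array([621.3,   9.7]), array([96., 96.]), -0.2, 'zmed', 6.0)
top riser 38 52 (841, array([ 633.2, -260. ]), array([143.,  77.]), 81.1, 'zmed', 43.8)
top tray 3 20 (1111, array([ 434.1, -148.7]), array([248., 176.]), 90.0, 'zmed', 5.7)
table z -0.5137913915179979
scene case 25 44 (368, array([640.1, 269.1]), array([158.,  70.]), -75.4, 'zmed', 34.0)
scene case 46 60 (339, array([638.9, 279.3]), array([121.,  62.]), -70.7, 'zmed', 53.5)
scene case 68 82 (139, array([647.3, 277.3]), array([103.,  34.]), -62.0, 'zmed', 74.8)
scene case 83 95 (155, array([646.4, 246.6]), array([49., 48.]), 72.8, 'zmed', 87.5)
scene small 15 60 (494, array([667.9, 447.9]), array([116.,  49.]), -25.6, 'zmed', 24.9)
scene coaster 5 20 (276, array([447.2, 164.7]), array([118.,  83.]), 82.1, 'zmed', 9.4)
scene dish 3 20 (281, array([614.6,   7.4]), array([127., 118.]), 14.3, 'zmed', 5.9)
scene riser 38 52 (701, array([ 633.9, -260.6]), array([148.,  81.]), 81.7, 'zmed', 44.2)
scene tray 3 20 (817, array([ 416. , -163.2]), array([278., 212.]), -74.9, 'zmed', 5.4)
table z -0.43354770345484894
```

View pics/crop0.png

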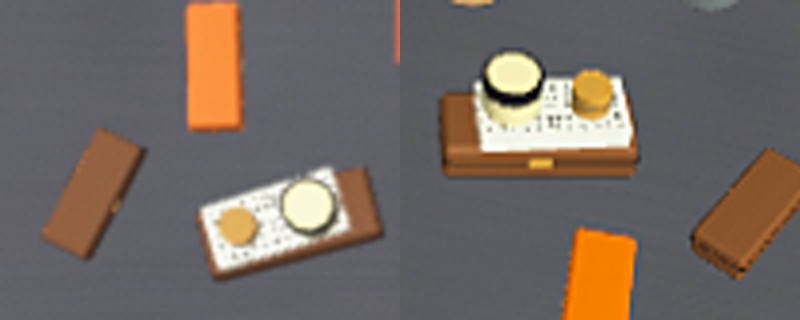

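The crop confirms it: the brown case under the pile, bottom right of the left half, is 159 x 65 mm, while the lone brown one is about 114 x 49 mm. The jar is the large cream disc towards the case's overhang, and the tin is the brass disc at the other end. Next I'll use colour to measure the low places and the tin.

```bash
cat > seg.py <<'E'
from meas import *
def comp(n,p,W,k,roi=None):
    a,b,c,d=roi or rois[n][k]; R=W[b:d,a:c]; I=p[b:d,a:c].astype(int)
    m=((I.max(-1)>105)).astype(np.uint8)
    nl,L,st,_=cv2.connectedComponentsWithStats(m); i=1+np.argmax(st[1:,4]); M=L==i
    q=R[M]; z=np.median(q[:,2]); q=q[abs(q[:,2]-z)<8]
    (ce,s,an)=cv2.minAreaRect(q[:,:2].astype(np.float32))
    if s[0]<s[1]: s=s[::-1];an+=90
    return np.round(ce,1),np.round(s),round((an+90)%180-90,1),round(float(z),1),len(q)
E
python3 - <<'E'
from seg import *
for n in rois:
    z=np.load(n+'0.npz');W=world(n,z['d'].astype(float));p=z['p']
    for k in('coaster','dish','tray','riser'): print(n,k,comp(n,p,W,k))
    m=(W[...,2]>66)&(W[...,2]<82)&(abs(W[...,0]-632)<40)&(abs(W[...,1]-308)<26); q=W[m]
    I=p[m].astype(int); o=(I[:,0]-I[:,2]>60); q=q[o&(q[:,2]>70)]; print(n,'tin',len(q),q.min(0).round(1),q.max(0).round(1),q.mean(0).round(1))
    for k,x,y in(('mug',465,-380),('plant',430,350)):
        m=(W[...,2]>40)&(W[...,2]<240)&(np.hypot(W[...,0]-x,W[...,1]-y)<110);q=W[m];print(k,q.min(0).round(),q.max(0).round())
E
```

```text
top coaster (array([449.9, 174. ]), array([80., 79.]), -90.0, 8.0, 396)
top dish (array([624. ,   5.2]), array([82., 76.]), 86.2, 4.1, 353)
top tray (array([ 437. , -132.2]), array([234., 100.]), 76.1, 4.1, 1450)
top riser (array([ 633.2, -260.3]), array([143.,  77.]), 81.1, 43.4, 856)
top tin 67 [615.4 292.3  70.1] [644.8 321.8  81.9] [630.5 306.8  75. ]
mug [ 355. -450.   41.] [ 453. -370.   96.]
plant [342. 326.  55.] [462. 446. 225.]
scene coaster (array([444.8, 174.1]), array([93., 77.]), 4.6, 9.0, 296)
scene dish (array([613.7,   8.3]), array([82., 72.]), -1.3, 5.1, 335)
scene tray (array([ 422.3, -152.4]), array([206., 116.]), 75.7, 4.7, 976)
scene riser (array([ 633.9, -260.6]), array([148.,  81.]), 81.7, 43.4, 727)
scene tin 77 [612.7 292.2  71.1] [647.5 324.   77.9] [631.3 308.5  74.8]
mug [ 356. -447.   40.] [ 462. -368.   96.]
plant [341. 326.  40.] [465. 447. 223.]
```

```bash
cat > plane.py <<'E'
from meas import *
def fit(n,p,roi,f,z):
    a,b,c,d=roi; m=f(p.astype(int)).astype(np.uint8); M=np.zeros_like(m); M[b:d,a:c]=m[b:d,a:c]
    M=cv2.morphologyEx(M,cv2.MORPH_OPEN,np.ones((3,3),np.uint8))
    nl,L,st,_=cv2.connectedComponentsWithStats(M); i=1+np.argmax(st[1:,4])
    v,u=np.nonzero(L==i); W1=world(n,np.full(p.shape[:2],1.));W0=world(n,np.zeros(p.shape[:2])); r=(W1-W0)[v,u];o=W0[0,0]
    q=(o+r*((z-o[2])/r[:,2])[:,None])[:,:2]
    (ce,s,an)=cv2.minAreaRect(q.astype(np.float32))
    if s[0]<s[1]: s=s[::-1];an+=90
    return np.round(ce,1),q.mean(0).round(1),np.round(s),round((an+90)%180-90,1)
red=lambda p:p[...,0]-p[...,2]>30
wht=lambda p:p.min(-1)>130
E
python3 - <<'E'
from plane import *
for n in rois:
    p=np.load(n+'0.npz')['p']
    for k,f,z in(('tray',red,9),('coaster',red,9),('dish',wht,9),('riser',red,45)): print(n,k,fit(n,p,rois[n][k],f,z))
E
```

```text
top tray (array([ 432. , -149.1]), array([ 431.3, -149.4]), array([192.,  97.]), 76.1)
top coaster (array([449.8, 172. ]), array([448.8, 173. ]), array([79., 76.]), 0.1)
top dish (array([620.8,  10. ]), array([621.4,   9.9]), array([66., 66.]), -0.2)
top riser (array([ 633.3, -259.4]), array([ 633.5, -259.6]), array([142.,  79.]), 80.6)
scene tray (array([ 432.6, -148.3]), array([ 434.6, -146.4]), array([199., 109.]), 76.6)
scene coaster (array([448.6, 173.4]), array([450.4, 173.9]), array([86., 80.]), 15.2)
scene dish (array([621.9,  11.9]), array([622.7,  11.8]), array([75., 68.]), -1.4)
scene riser (array([ 649.4, -251.4]), array([ 643.9, -250.6]), array([163., 108.]), 80.3)
```

Positions found (mm):

| Thing | Centre x, y | Angle |
|---|---|---|
| Jar | 646, 245.5 | – |
| Tin | 631, 307.5 | – |
| Notebook | 639, 279 | 108.5° |
| Case | 639, 268.7 | 105° |
| Coaster | 449.7, 173.5 | – |
| Dish | 621.3, 10.8 | 0° |
| Stand | 633.5, -260 | 81° |
| Tray | 432.2, -148.8 | 76.2° |

The measured heights agree with the text. I'll start with the jar.

```bash
cat > go.py <<'E'
import sys; from h import *
from scipy.spatial.transform import Rotation as R
def go(x,y,z,yaw):
    s=telemetry.state();r=R.from_quat(s['ee_rot']);p=np.array(s['eef_pos']);c,n=np.cos(np.radians(yaw)),np.sin(np.radians(yaw))
    g=R.from_matrix(np.array([[c,n,0],[n,-c,0],[0,0,-1]]))
    d=np.array([x,y,z])-p
    print('t',s['clock'],'pos',p.round(1),'shift now-frame',r.inv().apply(d).round(1),'shift goal-frame',g.inv().apply(d).round(1),'rotvec',(r.inv()*g).as_rotvec().round(3),'F',np.round(s['contact_force'],1),'gap',round(s['finger_gap'],1),'q',s['joint_positions'].round(2))
if __name__=='__main__': go(*map(float,sys.argv[1:]))
E
python3 go.py 646 245.5 214 105
```

```text
t 0.1 pos [ 265.4 -592.9  301.9] shift now-frame [ 690.  -609.6   88.8] shift goal-frame [711.3 584.7  87.9] rotvec [-1.000e-03 -1.000e-03 -1.412e+00] F [-0.3 -0.4  0.7] gap 93.9 q [ 1.08  0.63  0.04  1.52 -0.03  1.   -0.02]
```

drive_tool --translation '[[34.5, -30.5, 0], [34.5, -30.5, 0], [34.5, -30.5, 0], [34.5, -30.5, 0], [34.5, -30.5, 0], [34.5, -30.5, 0], [34.5, -30.5, 0], [34.5, -30.5, 0], [34.5, -30.5, 0], [34.5, -30.5, 0], [34.5, -30.5, 0], [34.5, -30.5, 0], [34.5, -30.5, 0], [34.5, -30.5, 0], [34.5, -30.5, 0], [34.5, -30.5, 0], [34.5, -30.5, 0], [34.5, -30.5, 0], [34.5, -30.5, 0], [34.5, -30.5, 0]]' --angular '[[0, 0, 0], [0, 0, 0], [0, 0, 0], [0, 0, 0], [0, 0, 0], [0, 0, 0], [0, 0, 0], [0, 0, 0], [0, 0, 0], [0, 0, 0], [0, 0, 0], [0, 0, 0], [0, 0, 0], [0, 0, 0], [0, 0, 0], [0, 0, 0], [0, 0, 0], [0, 0, 0], [0, 0, 0], [0, 0, 0]]' --gripper '[0, 0, 0, 0, 0, 0, 0, 0, 0, 0, 0, 0, 0, 0, 0, 0, 0, 0, 0, 0]'

```text
clock: 2.6
eef_pos: [646.5, 246.6, 302.2]
ee_rot: [0.978, 0.209, -0.0, 0.0]
contact_force: [0.8, -1.0, -0.0]
finger_gap: 94.2
finger_force: 0.0
```

drive_tool --translation '[[0, 0, 0], [0, 0, 0], [0, 0, 0], [0, 0, 0], [0, 0, 0], [0, 0, 0], [0, 0, 0], [0, 0, 0], [0, 0, 0], [0, 0, 0], [0, 0, 0], [0, 0, 0]]' --angular '[[0, 0, -0.141], [0, 0, -0.141], [0, 0, -0.141], [0, 0, -0.141], [0, 0, -0.141], [0, 0, -0.141], [0, 0, -0.141], [0, 0, -0.141], [0, 0, -0.141], [0, 0, -0.141], [0, 0, 0], [0, 0, 0]]' --gripper '[0, 0, 0, 0, 0, 0, 0, 0, 0, 0, 0, 0]'

```text
clock: 4.1
eef_pos: [646.1, 245.2, 302.4]
ee_rot: [0.61, 0.792, -0.0, -0.0]
contact_force: [0.4, 0.5, 0.6]
finger_gap: 94.0
finger_force: 0.0
```

```bash
python3 go.py 646 245.5 214 105
```

```text
t 4.1 pos [646.1 245.2 302.4] shift now-frame [ 0.4  0.  88.4] shift goal-frame [ 0.3 -0.  88.4] rotvec [-0.001  0.    -0.004] F [0.4 0.5 0.6] gap 94.0 q [-0.2   0.72 -0.39  1.38  0.28  1.1  -0.37]
```

drive_tool --translation '[[0, 0, 30], [0, 0, 30], [0, 0, 30], [0, 0, 25], [0, 0, 15], [0, 0, 10], [0, 0, 7], [0, 0, 0], [0, 0, 0], [0, 0, 0], [0, 0, 0], [0, 0, 0], [0, 0, 0], [0, 0, 0], [0, 0, 0]]' --angular '[[0, 0, 0], [0, 0, 0], [0, 0, 0], [0, 0, 0], [0, 0, 0], [0, 0, 0], [0, 0, 0], [0, 0, 0], [0, 0, 0], [0, 0, 0], [0, 0, 0], [0, 0, 0], [0, 0, 0], [0, 0, 0], [0, 0, 0]]' --gripper '[0, 0, 0, 0, 0, 0, 0, 0, 0.3, 0.4, 0.5, 0.6, 0.6, 0.6, 0.6]'

```text
clock: 5.98
eef_pos: [646.2, 245.3, 155.8]
ee_rot: [0.609, 0.793, -0.0, -0.0]
contact_force: [-0.5, -1.3, 1.6]
finger_gap: 49.7
finger_force: 30.0
```

```bash
python3 go.py 449.7 173.5 250 105
```

```text
t 5.975 pos [646.2 245.3 155.8] shift now-frame [ -18.9 -208.3  -94.2] shift goal-frame [ -18.5 -208.3  -94.2] rotvec [-0.     0.    -0.002] F [-0.5 -1.3  1.6] gap 49.7 q [-0.22  0.87 -0.34  1.5   0.35  0.83 -0.42]
```

drive_tool --translation '[[0, 0, -8], [0, 0, -22], [0, 0, -30], [-1.9, -20.8, 0], [-1.9, -20.8, 0], [-1.9, -20.8, 0], [-1.9, -20.8, 0], [-1.9, -20.8, 0], [-1.9, -20.8, 0], [-1.9, -20.8, 0], [-1.9, -20.8, 0], [-1.9, -20.8, 0], [-1.9, -20.8, 0], [0, 0, 0], [0, 0, 25], [0, 0, 25], [0, 0, 20], [0, 0, 15], [0, 0, 8], [0, 0, 0]]' --angular '[[0, 0, 0], [0, 0, 0], [0, 0, 0], [0, 0, 0], [0, 0, 0], [0, 0, 0], [0, 0, 0], [0, 0, 0], [0, 0, 0], [0, 0, 0], [0, 0, 0], [0, 0, 0], [0, 0, 0], [0, 0, 0], [0, 0, 0], [0, 0, 0], [0, 0, 0], [0, 0, 0], [0, 0, 0], [0, 0, 0]]' --gripper '[0.6, 0.6, 0.6, 0.6, 0.6, 0.6, 0.6, 0.6, 0.6, 0.6, 0.6, 0.6, 0.6, 0.6, 0.6, 0.6, 0.6, 0.6, 0.6, 0.6]'

```text
clock: 8.48
eef_pos: [450.2, 173.7, 122.4]
ee_rot: [0.609, 0.793, -0.0, -0.0]
contact_force: [0.9, -0.2, -0.7]
finger_gap: 49.8
finger_force: 30.0
```

```bash
python3 go.py 449.7 173.5 112.5 105
python3 - <<'E'
from h import *
grab('scene','s1')
i=cv2.imread('pics/s1.png')[150:270,200:420];cv2.imwrite('pics/s1c.png',cv2.resize(i,None,fx=3,fy=3))
E
```

```text
t 8.475 pos [450.2 173.7 122.4] shift now-frame [-0.  -0.6  9.9] shift goal-frame [-0.  -0.6  9.9] rotvec [-0.     0.    -0.002] F [ 0.9 -0.2 -0.7] gap 49.8 q [-0.27  0.71 -0.24  2.11  0.44  0.37 -0.6 ]
```

View pics/s1c.png

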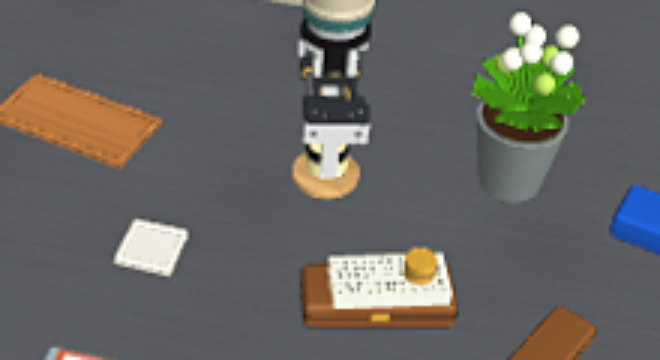

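The jar is held upright above the coaster (crop 326,170), and the tin, notebook and case haven't moved.

drive_tool --translation '[[0, 0, 5], [0, 0, 3], [0, 0, 1.5], [0, 0, 0], [0, 0, 0], [0, 0, 0], [0, 0, 0], [0, 0, 0], [0, 0, 0]]' --angular '[[0, 0, 0], [0, 0, 0], [0, 0, 0], [0, 0, 0], [0, 0, 0], [0, 0, 0], [0, 0, 0], [0, 0, 0], [0, 0, 0]]' --gripper '[0.6, 0.6, 0.6, 0.6, 0.4, 0.3, 0.2, 0.0, 0.0]'

```text
clock: 9.65
eef_pos: [450.1, 173.5, 113.2]
ee_rot: [0.609, 0.793, 0.0, 0.0]
contact_force: [-0.2, -0.3, 0.3]
finger_gap: 91.4
finger_force: 0.0
```

drive_tool --translation '[[0, 0, -15], [0, 0, -25], [0, 0, -30], [0, 0, -30], [0, 0, 0]]' --angular '[[0, 0, 0], [0, 0, 0], [0, 0, 0], [0, 0, 0], [0, 0, 0]]' --gripper '[0, 0, 0, 0, 0]'

```text
clock: 10.28
eef_pos: [451.2, 174.0, 215.8]
ee_rot: [0.61, 0.793, 0.002, 0.001]
contact_force: [0.4, -0.4, -0.3]
finger_gap: 93.6
finger_force: 0.0
```

```bash
python3 go.py 631 307.5 158 106.5
```

```text
t 10.275 pos [451.2 174.  215.8] shift now-frame [ 82.9 207.8  58.9] shift goal-frame [ 77.  210.3  57.8] rotvec [ 0.005 -0.001 -0.028] F [ 0.4 -0.4 -0.3] gap 93.6 q [-0.17  0.55 -0.37  2.06  0.35  0.59 -0.52]
```

drive_tool --translation '[[8.2, 20.8, 0], [8.2, 20.8, 0], [8.2, 20.8, 0], [8.2, 20.8, 0], [8.2, 20.8, 0], [8.2, 20.8, 0], [8.2, 20.8, 0], [8.2, 20.8, 0], [8.2, 20.8, 0], [8.2, 20.8, 0], [0, 0, 0], [0, 0, 0]]' --angular '[[0, 0, 0], [0, 0, 0], [0, 0, 0], [0, 0, 0], [0, 0, 0], [0, 0, 0], [0, 0, 0], [0, 0, 0], [0, 0, 0], [0, 0, 0], [0, 0, -0.028], [0, 0, 0]]' --gripper '[0, 0, 0, 0, 0, 0, 0, 0, 0, 0, 0, 0]'

```text
clock: 11.78
eef_pos: [629.0, 305.5, 212.4]
ee_rot: [0.598, 0.801, -0.001, -0.0]
contact_force: [-0.2, -0.1, 0.0]
finger_gap: 93.7
finger_force: 0.0
```

```bash
python3 go.py 631 307.5 158 106.5
python3 - <<'E'
from h import *
from plane import *
p,d=grab('top','t2');W=world('top',d.astype(float))
m=(abs(W[...,2]-44)<8)&(np.hypot(W[...,0]-450,W[...,1]-173)<45);print('jar',len(W[m]),W[m].min(0),W[m].max(0),W[m].mean(0))
E
```

```text
t 11.775 pos [629.  305.5 212.4] shift now-frame [ 1.4  2.6 54.4] shift goal-frame [ 1.4  2.5 54.4] rotvec [-0.002  0.001  0.001] F [-0.2 -0.1  0. ] gap 93.7 q [-0.29  0.82 -0.37  1.44  0.33  0.95 -0.46]Traceback (most recent call last):
  File "<stdin>", line 4, in <module>
    return umr_minimum(a, axis, None, out, keepdims, initial, where)
ValueError: zero-size array to reduction operation minimum which has no identity
```

drive_tool --translation '[[1.4, 2.5, 15], [0, 0, 18], [0, 0, 12], [0, 0, 6], [0, 0, 3], [0, 0, 0], [0, 0, 0], [0, 0, 0], [0, 0, 0], [0, 0, 0], [0, 0, 0], [0, 0, 0], [0, 0, 0], [0, 0, 0]]' --angular '[[0, 0, 0], [0, 0, 0], [0, 0, 0], [0, 0, 0], [0, 0, 0], [0, 0, 0], [0, 0, 0], [0, 0, 0], [0, 0, 0], [0, 0, 0], [0, 0, 0], [0, 0, 0], [0, 0, 0], [0, 0, 0]]' --gripper '[0, 0, 0, 0, 0, 0, 0.3, 0.5, 0.6, 0.65, 0.7, 0.75, 0.75, 0.75]'

```text
clock: 13.58
eef_pos: [631.9, 308.3, 159.2]
ee_rot: [0.598, 0.801, -0.0, -0.0]
contact_force: [-0.0, -0.4, -0.3]
finger_gap: 32.9
finger_force: 30.0
```

```bash
python3 go.py 621.3 10.8 210 90
python3 - <<'E'
from h import *
p,d=grab('scene','s3');W=world('scene',d.astype(float))
m=(abs(W[...,2]-44)<8)&(np.hypot(W[...,0]-450,W[...,1]-173)<45);print('jar',len(W[m]),W[m].min(0),W[m].max(0),W[m].mean(0))
E
```

```text
t 13.575 pos [631.9 308.3 159.2] shift now-frame [-282.2  -94.7  -50.8] shift goal-frame [-297.5  -10.6  -50.8] rotvec [-0.     0.     0.288] F [-0.  -0.4 -0.3] gap 32.9 q [-0.31  0.88 -0.35  1.46  0.36  0.86 -0.48]
jar 122 [426.07363212 150.01533636  36.06596742] [478.58429671 198.71636275  48.78316984] [454.35421663 174.65687217  42.85240288]
```

drive_tool --translation '[[0, 0, -8], [0, 0, -17], [0, 0, -20], [-23.5, -7.9, 0], [-23.5, -7.9, 0], [-23.5, -7.9, 0], [-23.5, -7.9, 0], [-23.5, -7.9, 0], [-23.5, -7.9, 0], [-23.5, -7.9, 0], [-23.5, -7.9, 0], [-23.5, -7.9, 0], [-23.5, -7.9, 0], [-23.5, -7.9, 0], [-23.5, -7.9, 0], [0, 0, 0], [0, 0, 0], [0, 0, 0], [0, 0, 0]]' --angular '[[0, 0, 0], [0, 0, 0], [0, 0, 0], [0, 0, 0], [0, 0, 0], [0, 0, 0], [0, 0, 0], [0, 0, 0], [0, 0, 0], [0, 0, 0], [0, 0, 0], [0, 0, 0], [0, 0, 0], [0, 0, 0], [0, 0, 0], [0, 0, 0.096], [0, 0, 0.096], [0, 0, 0.096], [0, 0, 0]]' --gripper '[0.75, 0.75, 0.75, 0.75, 0.75, 0.75, 0.75, 0.75, 0.75, 0.75, 0.75, 0.75, 0.75, 0.75, 0.75, 0.75, 0.75, 0.75, 0.75]'

```text
clock: 16.0
eef_pos: [620.1, 8.6, 203.6]
ee_rot: [0.708, 0.707, -0.001, -0.0]
contact_force: [-0.1, -0.7, -0.4]
finger_gap: 33.2
finger_force: 30.0
```

```bash
python3 go.py 621.3 10.8 111 90
```

```text
t 16.0 pos [620.1   8.6 203.6] shift now-frame [ 2.3  1.3 92.6] shift goal-frame [ 2.2  1.2 92.6] rotvec [-0.002  0.001 -0.001] F [-0.1 -0.7 -0.4] gap 33.2 q [ 0.13  0.72 -0.32  1.69  0.3   0.78 -0.32]
```

drive_tool --translation '[[2.3, 1.2, 20], [0, 0, 25], [0, 0, 20], [0, 0, 10], [0, 0, 7], [0, 0, 4], [0, 0, 3], [0, 0, 2], [0, 0, 1], [0, 0, 0]]' --angular '[[0, 0, 0], [0, 0, 0], [0, 0, 0], [0, 0, 0], [0, 0, 0], [0, 0, 0], [0, 0, 0], [0, 0, 0], [0, 0, 0], [0, 0, 0]]' --gripper '[0.75, 0.75, 0.75, 0.75, 0.75, 0.75, 0.75, 0.75, 0.75, 0.75]'

```text
clock: 17.25
eef_pos: [622.5, 13.2, 112.3]
ee_rot: [0.707, 0.707, 0.0, 0.0]
contact_force: [-0.1, 0.6, -1.1]
finger_gap: 33.0
finger_force: 30.0
```

drive_tool --translation '[[-2, -1, 0], [0, 0, 1.5], [0, 0, 0], [0, 0, 0], [0, 0, 0], [0, 0, 0], [0, 0, -3], [0, 0, -10], [0, 0, -25], [0, 0, -30], [0, 0, -30], [0, 0, 0]]' --angular '[[0, 0, 0], [0, 0, 0], [0, 0, 0], [0, 0, 0], [0, 0, 0], [0, 0, 0], [0, 0, 0], [0, 0, 0], [0, 0, 0], [0, 0, 0], [0, 0, 0], [0, 0, 0]]' --gripper '[0.75, 0.75, 0.75, 0.6, 0.55, 0.5, 0.5, 0.4, 0.2, 0, 0, 0]'

```text
clock: 18.75
eef_pos: [622.9, 11.5, 211.7]
ee_rot: [0.707, 0.707, 0.002, 0.002]
contact_force: [0.8, 0.9, -0.6]
finger_gap: 92.3
finger_force: 0.0
```

```bash
python3 go.py 639 279 136.5 108.5
python3 - <<'E'
from h import *; from meas import *
for n in('scene','top'):
    p,d=grab(n,n+'4');W=world(n,d.astype(float))
    m=(abs(W[...,2]-25)<6)&(np.hypot(W[...,0]-621,W[...,1]-11)<30);q=W[m]
    if len(q):print('tin',len(q),q.min(0),q.max(0),q.mean(0))
    a,b,c,e=rois[n]['case'];R=W[b:e,a:c]
    print(n,rect(R,46,62),rect(R,25,44))
E
```

```text
t 18.75 pos [622.9  11.5 211.7] shift now-frame [267.5  15.6  75.4] shift goal-frame [248.6 100.1  75.2] rotvec [ 0.006  0.001 -0.323] F [ 0.8  0.9 -0.6] gap 92.3 q [ 0.13  0.71 -0.32  1.68  0.3   0.79 -0.33]
tin 70 [603.8588028   -2.21130687  19.00319443] [641.94959607  29.75807787  30.32078692] [623.45035781  13.97111767  25.8247066 ]
scene (560, array([638.3, 279.3]), array([121.,  62.]), -71.7, 'zmed', 53.2) (369, array([641.9, 269.9]), array([158.,  69.]), -76.9, 'zmed', 34.1)
top (528, array([638.7, 278.6]), array([120.,  60.]), -73.1, 'zmed', 52.9) (290, array([639.1, 268. ]), array([160.,  67.]), -75.0, 'zmed', 34.0)
```

drive_tool --translation '[[26.7, 1.5, 0], [26.7, 1.5, 0], [26.7, 1.5, 0], [26.7, 1.5, 0], [26.7, 1.5, 0], [26.7, 1.5, 0], [26.7, 1.5, 0], [26.7, 1.5, 0], [26.7, 1.5, 0], [26.7, 1.5, 0], [0, 0, 0], [0, 0, 0], [0, 0, 0], [0, 0, 0], [0, 0, 0]]' --angular '[[0, 0, 0], [0, 0, 0], [0, 0, 0], [0, 0, 0], [0, 0, 0], [0, 0, 0], [0, 0, 0], [0, 0, 0], [0, 0, 0], [0, 0, 0], [0, 0, -0.1], [0, 0, -0.1], [0, 0, -0.107], [0, 0, 0], [0, 0, 0]]' --gripper '[0, 0, 0, 0, 0, 0, 0, 0, 0, 0, 0, 0, 0, 0, 0]'

```text
clock: 20.72
eef_pos: [636.1, 278.0, 207.7]
ee_rot: [0.591, 0.806, -0.001, -0.0]
contact_force: [-0.3, 0.2, 0.2]
finger_gap: 94.0
finger_force: 0.0
```

```bash
python3 go.py 638.5 279 136.5 107.5
```

```text
t 20.725 pos [636.1 278.  207.7] shift now-frame [ 0.2  2.7 71.2] shift goal-frame [ 0.2  2.6 71.2] rotvec [-0.002  0.    -0.   ] F [-0.3  0.2  0.2] gap 94.0 q [-0.25  0.82 -0.38  1.46  0.34  0.93 -0.42]
```

drive_tool --translation '[[0.2, 2.5, 20], [0, 0, 20], [0, 0, 14], [0, 0, 9], [0, 0, 5], [0, 0, 2.5], [0, 0, 0], [0, 0, 0], [0, 0, 0], [0, 0, 0], [0, 0, 0], [0, 0, 0], [0, 0, 0]]' --angular '[[0, 0, 0], [0, 0, 0], [0, 0, 0], [0, 0, 0], [0, 0, 0], [0, 0, 0], [0, 0, 0], [0, 0, 0], [0, 0, 0], [0, 0, 0], [0, 0, 0], [0, 0, 0], [0, 0, 0]]' --gripper '[0, 0, 0, 0, 0, 0, 0, 0.25, 0.35, 0.45, 0.55, 0.55, 0.55]'

```text
clock: 22.35
eef_pos: [638.7, 279.2, 138.2]
ee_rot: [0.591, 0.807, -0.0, -0.0]
contact_force: [-0.5, -0.3, -0.0]
finger_gap: 55.4
finger_force: 30.0
```

```bash
python3 go.py 633.5 -260 200 81
```

```text
t 22.35 pos [638.7 279.2 138.2] shift now-frame [-512.4 -167.9  -61.8] shift goal-frame [-533.4   79.2  -61.8] rotvec [-0.    -0.     0.464] F [-0.5 -0.3 -0. ] gap 55.4 q [-0.26  0.9  -0.35  1.49  0.38  0.82 -0.44]
```

drive_tool --translation '[[0, 0, -8], [0, 0, -22], [0, 0, -30], [-18, -6, 0], [-36.6, -12, 0], [-36.6, -12, 0], [-36.6, -12, 0], [-36.6, -12, 0], [-36.6, -12, 0], [-36.6, -12, 0], [-36.6, -12, 0], [-36.6, -12, 0], [-36.6, -12, 0], [-36.6, -12, 0], [-36.6, -12, 0], [-36.6, -12, 0], [-36.6, -12, 0], [-18, -6, 0], [0, 0, 0]]' --angular '[[0, 0, 0], [0, 0, 0], [0, 0, 0], [0, 0, 0], [0, 0, 0], [0, 0, 0], [0, 0, 0], [0, 0, 0], [0, 0, 0], [0, 0, 0], [0, 0, 0], [0, 0, 0], [0, 0, 0], [0, 0, 0], [0, 0, 0], [0, 0, 0], [0, 0, 0], [0, 0, 0], [0, 0, 0]]' --gripper '[0.55, 0.55, 0.55, 0.55, 0.55, 0.55, 0.55, 0.55, 0.55, 0.55, 0.55, 0.55, 0.55, 0.55, 0.55, 0.55, 0.55, 0.55, 0.55]'

```text
clock: 24.72
eef_pos: [632.1, -261.3, 197.6]
ee_rot: [0.592, 0.806, -0.0, -0.0]
contact_force: [0.0, 0.3, -2.0]
finger_gap: 55.4
finger_force: 30.0
```

drive_tool --translation '[[0, 0, 0], [0, 0, 0], [0, 0, 0], [0, 0, 0], [0, 0, 0], [0, 0, 0], [0, 0, 0]]' --angular '[[0, 0, 0.1], [0, 0, 0.1], [0, 0, 0.1], [0, 0, 0.1], [0, 0, 0.064], [0, 0, 0], [0, 0, 0]]' --gripper '[0.55, 0.55, 0.55, 0.55, 0.55, 0.55, 0.55]'

```text
clock: 25.6
eef_pos: [633.4, -257.9, 198.2]
ee_rot: [0.759, 0.651, 0.0, -0.0]
contact_force: [0.3, 0.0, -1.4]
finger_gap: 55.5
finger_force: 30.0
```

```bash
python3 go.py 633.5 -260 148 81
python3 - <<'E'
from h import *
a=[]
for n,(x,y) in(('scene',(110,150)),('top',(300,140))):
    p,d=grab(n,n+'5');a.append(cv2.resize(cv2.imread(f'pics/{n}5.png')[y:y+110,x:x+130],None,fx=3,fy=3,interpolation=cv2.INTER_CUBIC))
cv2.imwrite('pics/c5.png',np.hstack(a))
E
```

```text
t 25.6 pos [ 633.4 -257.9  198.2] shift now-frame [-2.1  0.4 50.2] shift goal-frame [-2.1  0.4 50.2] rotvec [-0.    -0.001  0.003] F [ 0.3  0.  -1.4] gap 55.5 q [ 0.52  0.81 -0.31  1.5   0.28  0.88 -0.04]
```

View pics/c5.png

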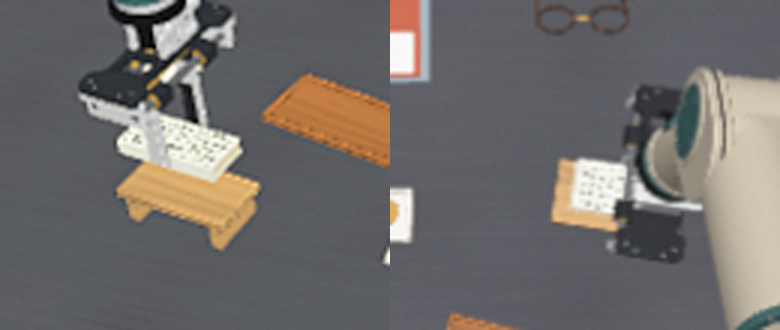

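The notebook is held level above the stand and lined up with it (left crop 180,145, stand 188,190). I'll lower it.

drive_tool --translation '[[-2, 0.4, 15], [0, 0, 15], [0, 0, 9], [0, 0, 6], [0, 0, 3], [0, 0, 1.5], [0, 0, 0.7], [0, 0, 0], [0, 0, 0]]' --angular '[[0, 0, 0], [0, 0, 0], [0, 0, 0], [0, 0, 0], [0, 0, 0], [0, 0, 0], [0, 0, 0], [0, 0, 0], [0, 0, 0]]' --gripper '[0.55, 0.55, 0.55, 0.55, 0.55, 0.55, 0.55, 0.55, 0.55]'

```text
clock: 26.82
eef_pos: [633.4, -261.5, 148.2]
ee_rot: [0.76, 0.649, 0.0, 0.0]
contact_force: [0.3, 0.1, -1.2]
finger_gap: 55.7
finger_force: 30.0
```

drive_tool --translation '[[1.5, 0, 0.7], [0, 0, 0.5], [0, 0, 0], [0, 0, 0], [0, 0, 0], [0, 0, 0], [0, 0, 0], [0, 0, -10], [0, 0, -25], [0, 0, -25], [0, 0, 0]]' --angular '[[0, 0, 0], [0, 0, 0], [0, 0, 0], [0, 0, 0], [0, 0, 0], [0, 0, 0], [0, 0, 0], [0, 0, 0], [0, 0, 0], [0, 0, 0], [0, 0, 0]]' --gripper '[0.55, 0.55, 0.4, 0.3, 0.2, 0, 0, 0, 0, 0, 0]'

```text
clock: 28.2
eef_pos: [635.0, -260.3, 209.5]
ee_rot: [0.76, 0.649, 0.001, 0.002]
contact_force: [-0.2, 0.3, -0.2]
finger_gap: 94.0
finger_force: 0.0
```

```bash
python3 go.py 639.5 268.7 107 105
python3 - <<'E'
from meas import *
for n in('scene','top'):
    p,d=grab(n,n+'6');W=world(n,d.astype(float))
    a,b,c,e=rois[n]['case'];print(n,'case',rect(W[b:e,a:c],25,44))
    W[np.hypot(W[...,0]-633,W[...,1]+260)>85]=0; print(n,'nb',rect(W,55,70))
E
```

```text
t 28.2 pos [ 635.  -260.3  209.5] shift now-frame [523.3 -78.9 101.7] shift goal-frame [509.8 141.3 102.5] rotvec [ 0.005  0.002 -0.419] F [-0.2  0.3 -0.2] gap 94.0 q [ 0.52  0.79 -0.31  1.49  0.28  0.9  -0.04]
scene case (858, array([640.2, 269. ]), array([159.,  70.]), -74.3, 'zmed', 35.0)
scene nb (449, array([ 633.4, -259.3]), array([125.,  65.]), 83.4, 'zmed', 62.4)
top case (795, array([639.2, 268.4]), array([160.,  67.]), -74.7, 'zmed', 34.6)
top nb (320, array([ 636.7, -240.4]), array([83., 57.]), 81.5, 'zmed', 61.7)
```

The notebook sits at (633.4, -259.3), top at 62. Next is the case.

drive_tool --translation '[[37.4, -5.6, 0], [37.4, -5.6, 0], [37.4, -5.6, 0], [37.4, -5.6, 0], [37.4, -5.6, 0], [37.4, -5.6, 0], [37.4, -5.6, 0], [37.4, -5.6, 0], [37.4, -5.6, 0], [37.4, -5.6, 0], [37.4, -5.6, 0], [37.4, -5.6, 0], [37.4, -5.6, 0], [37.4, -5.6, 0], [0, 0, 0], [0, 0, 0], [0, 0, 0], [0, 0, 0], [0, 0, 0], [0, 0, 0]]' --angular '[[0, 0, 0], [0, 0, 0], [0, 0, 0], [0, 0, 0], [0, 0, 0], [0, 0, 0], [0, 0, 0], [0, 0, 0], [0, 0, 0], [0, 0, 0], [0, 0, 0], [0, 0, 0], [0, 0, 0], [0, 0, 0], [0, 0, -0.11], [0, 0, -0.11], [0, 0, -0.1], [0, 0, -0.1], [0, 0, 0], [0, 0, 0]]' --gripper '[0, 0, 0, 0, 0, 0, 0, 0, 0, 0, 0, 0, 0, 0, 0, 0, 0, 0, 0, 0]'

```text
clock: 30.8
eef_pos: [637.7, 269.2, 206.0]
ee_rot: [0.609, 0.793, -0.001, -0.0]
contact_force: [-0.0, 1.0, -0.3]
finger_gap: 94.0
finger_force: 0.0
```

```bash
python3 go.py 639.5 268.7 107 105.4
```

```text
t 30.8 pos [637.7 269.2 206. ] shift now-frame [-0.9  1.7 99. ] shift goal-frame [-1.   1.6 99. ] rotvec [-0.001  0.    -0.007] F [-0.   1.  -0.3] gap 94.0 q [-0.24  0.82 -0.37  1.46  0.33  0.92 -0.44]
```

drive_tool --translation '[[-0.9, 1.6, 20], [0, 0, 25], [0, 0, 22], [0, 0, 15], [0, 0, 10], [0, 0, 5], [0, 0, 2], [0, 0, 0], [0, 0, 0], [0, 0, 0], [0, 0, 0], [0, 0, 0], [0, 0, 0], [0, 0, 0]]' --angular '[[0, 0, 0], [0, 0, 0], [0, 0, 0], [0, 0, 0], [0, 0, 0], [0, 0, 0], [0, 0, 0], [0, 0, 0], [0, 0, 0], [0, 0, 0], [0, 0, 0], [0, 0, 0], [0, 0, 0], [0, 0, 0]]' --gripper '[0, 0, 0, 0, 0, 0, 0, 0, 0.2, 0.3, 0.4, 0.45, 0.45, 0.45]'

```text
clock: 32.55
eef_pos: [639.7, 269.0, 108.0]
ee_rot: [0.608, 0.794, -0.0, -0.0]
contact_force: [-1.7, -0.5, 2.8]
finger_gap: 65.9
finger_force: 30.0
```

```bash
python3 go.py 432.2 -148.8 200 76.2
```

```text
t 32.55 pos [639.7 269.  108. ] shift now-frame [-349.5 -309.   -92. ] shift goal-frame [-455.2 -101.8  -92. ] rotvec [-0.     0.     0.504] F [-1.7 -0.5  2.8] gap 65.9 q [-0.26  0.94 -0.33  1.51  0.38  0.76 -0.48]
```

drive_tool --translation '[[0, 0, -8], [0, 0, -22], [0, 0, -30], [0, 0, -30], [-12, -10.5, 0], [-25, -22.1, 0], [-25, -22.1, 0], [-25, -22.1, 0], [-25, -22.1, 0], [-25, -22.1, 0], [-25, -22.1, 0], [-25, -22.1, 0], [-25, -22.1, 0], [-25, -22.1, 0], [-25, -22.1, 0], [-25, -22.1, 0], [-25, -22.1, 0], [-25, -22.1, 0], [-12.5, -11, 0], [0, 0, 0]]' --angular '[[0, 0, 0], [0, 0, 0], [0, 0, 0], [0, 0, 0], [0, 0, 0], [0, 0, 0], [0, 0, 0], [0, 0, 0], [0, 0, 0], [0, 0, 0], [0, 0, 0], [0, 0, 0], [0, 0, 0], [0, 0, 0], [0, 0, 0], [0, 0, 0], [0, 0, 0], [0, 0, 0], [0, 0, 0], [0, 0, 0]]' --gripper '[0.45, 0.45, 0.45, 0.45, 0.45, 0.45, 0.45, 0.45, 0.45, 0.45, 0.45, 0.45, 0.45, 0.45, 0.45, 0.45, 0.45, 0.45, 0.45, 0.45]'

```text
clock: 35.05
eef_pos: [432.6, -150.1, 198.9]
ee_rot: [0.609, 0.793, -0.0, 0.001]
contact_force: [0.4, 0.6, -0.5]
finger_gap: 65.8
finger_force: 30.0
```

drive_tool --translation '[[0, 0, 0], [0, 0, 0], [0, 0, 0], [0, 0, 0], [0, 0, 0], [0, 0, 20], [0, 0, 20], [0, 0, 0], [0, 0, 0]]' --angular '[[0, 0, 0.1], [0, 0, 0.1], [0, 0, 0.1], [0, 0, 0.1], [0, 0, 0.104], [0, 0, 0], [0, 0, 0], [0, 0, 0], [0, 0, 0]]' --gripper '[0.45, 0.45, 0.45, 0.45, 0.45, 0.45, 0.45, 0.45, 0.45]'

```text
clock: 36.17
eef_pos: [433.3, -148.2, 158.6]
ee_rot: [0.787, 0.617, 0.001, 0.001]
contact_force: [0.2, -0.5, -0.5]
finger_gap: 65.7
finger_force: 30.0
```

```bash
python3 go.py 432.2 -148.8 113.5 76.2
python3 - <<'E'
from h import *
grab('scene','s7')
cv2.imwrite('pics/c7.png',cv2.resize(cv2.imread('pics/s7.png')[100:270,130:360],None,fx=3,fy=3,interpolation=cv2.INTER_CUBIC))
E
```

```text
t 36.175 pos [ 433.3 -148.2  158.6] shift now-frame [-0.9 -1.  45.1] shift goal-frame [-0.9 -1.  45.1] rotvec [ 0.002 -0.     0.001] F [ 0.2 -0.5 -0.5] gap 65.7 q [ 0.42  0.62 -0.21  2.16  0.33  0.39 -0.3 ]
```

View pics/c7.png

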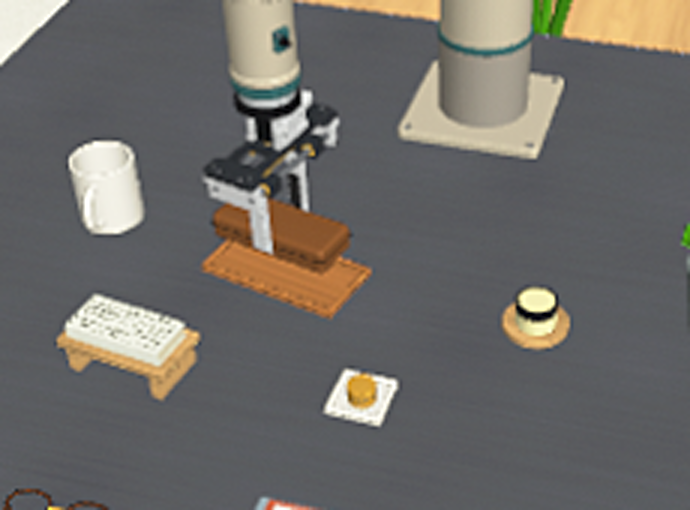

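The jar (536,312), tin (362,390) and notebook (125,328) are in place. The case (282,232) is level above the tray and lined up with it, so I'll lower it.

drive_tool --translation '[[-0.9, -1, 15], [0, 0, 12], [0, 0, 8], [0, 0, 4], [0, 0, 3], [0, 0, 1.5], [0, 0, 1], [0, 0, 0], [0, 0, 0]]' --angular '[[0, 0, 0], [0, 0, 0], [0, 0, 0], [0, 0, 0], [0, 0, 0], [0, 0, 0], [0, 0, 0], [0, 0, 0], [0, 0, 0]]' --gripper '[0.45, 0.45, 0.45, 0.45, 0.45, 0.45, 0.45, 0.45, 0.45]'

```text
clock: 37.35
eef_pos: [431.3, -149.4, 113.4]
ee_rot: [0.787, 0.617, 0.0, 0.0]
contact_force: [0.6, -0.2, -1.4]
finger_gap: 65.8
finger_force: 30.0
```

drive_tool --translation '[[0, 0, 0.7], [0, 0, 0], [0, 0, 0], [0, 0, 0], [0, 0, 0], [0, 0, 0], [0, 0, 0], [0, 0, -10], [0, 0, -25], [0, 0, -30], [0, 0, -40], [0, 0, -40], [0, 0, 0]]' --angular '[[0, 0, 0], [0, 0, 0], [0, 0, 0], [0, 0, 0], [0, 0, 0], [0, 0, 0], [0, 0, 0], [0, 0, 0], [0, 0, 0], [0, 0, 0], [0, 0, 0], [0, 0, 0], [0, 0, 0]]' --gripper '[0.45, 0.45, 0.35, 0.25, 0.1, 0, 0, 0, 0, 0, 0, 0, 0]'

```text
clock: 38.98
eef_pos: [432.6, -149.8, 260.6]
ee_rot: [0.787, 0.617, 0.002, 0.003]
contact_force: [-0.4, 0.5, 0.3]
finger_gap: 94.0
finger_force: 0.0
```

drive_tool --translation '[[30, 20, -20], [30, 20, 0], [30, 20, 0], [30, 20, 0], [30, 20, 0], [30, 20, 0], [0, 0, 0], [0, 0, 0]]' --angular '[[0, 0, 0], [0, 0, 0], [0, 0, 0], [0, 0, 0], [0, 0, 0], [0, 0, 0], [0, 0, 0], [0, 0, 0]]' --gripper '[0, 0, 0, 0, 0, 0, 0, 0]'

```text
clock: 39.98
eef_pos: [589.6, -4.0, 276.6]
ee_rot: [0.787, 0.617, -0.001, -0.0]
contact_force: [-0.8, -0.5, -0.7]
finger_gap: 94.0
finger_force: 0.0
```

Run:
```python
from meas import *
for n in('scene','top'):
    p,d=grab(n,n+'8');W=world(n,d.astype(float))
    for k,x,y,r,l,h in(('case',432,-149,95,30,50),('nb',633,-260,85,55,70),('jar',450,173,35,38,55),('tin',621,11,25,20,36)):
        V=W.copy();V[np.hypot(W[...,0]-x,W[...,1]-y)>r]=0; print(n,k,rect(V,l,h))
cv2.imwrite('pics/f.png',cv2.imread('pics/scene8.png')[100:320,100:450])
```

```text
scene case (436, array([ 433. , -146.8]), array([160.,  71.]), 75.3, 'zmed', 39.7)
scene nb (473, array([ 634.7, -259.6]), array([127.,  63.]), 82.0, 'zmed', 62.1)
scene jar (112, array([450.4, 173.5]), array([52., 46.]), 11.5, 'zmed', 43.2)
scene tin (72, array([621.4,  13.5]), array([36., 30.]), 17.7, 'zmed', 25.2)
top case (21, array([428.7, -69.8]), array([27., 10.]), 19.3, 'zmed', 37.9)
top nb (550, array([ 633.8, -260.9]), array([123.,  57.]), 82.0, 'zmed', 61.8)
top jar (141, array([451.3, 173.6]), array([46., 46.]), 89.9, 'zmed', 42.8)
top tin (20, array([623.2,  23.3]), array([28., 11.]), -14.1, 'zmed', 24.9)
```

View pics/f.png

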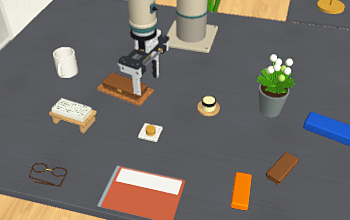

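All four things are at their places, the gripper is clear of them, and the mug (65,62) and the plant (275,85) look untouched.

```bash
python3 -c "
from rig import order;print(order.finish_job())"
```

```text
the job is handed in; nothing more can be done
None
```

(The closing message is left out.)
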